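Gauge the printed hubs: keep, sand or scrap

TASK

Three look-alike orange hubs stand on the print plate: one at a time, hold each by its boss and slide it level through the slot gauge, green go jaws first and on towards the red no-go jaws until it stops or is past them, and put it away before fetching the next. A hub that passes go and stops at no-go is right and is stood upright in the green tray; one that stops at go is too big and is stood upright in the yellow tray; one that passes both is too small, so push back the scrap box's sprung shutter, hold it open while you drop the hub through the hole, and let it spring shut. Leave the wheel, glue bottle, battery and paint jar where they are.

Things in the scene. Friction and masses are not known exactly. Their poses are not given: they have to be found in the camera images.
- plate_mid (a point): Dark steel print plate, fixed, 170 x 170 x 5 mm. Point: centre of its top. On its rafts stand three orange hubs, 28 to 49 g: round flange 14 mm high, on it a round boss 16 mm across and 34 mm high (48 mm tall in all). Flanges: right 31 mm across, too big 36, too small 26; one of each, on any raft. Rafts' centres lie at least 54 mm apart.
- raft_1_top (a point): One of four white round printing rafts fixed on the print plate, 48 mm in diameter, 3 mm thick. Point: centre of its top, 8 mm above the bench. On each raft stands, centred, either one of the three hubs or the wheel. A hub has no reading of its own: it is found on its raft, and its size is found with the gauge.
- raft_2_top (a point): One of four white round printing rafts fixed on the print plate, 48 mm in diameter, 3 mm thick. Point: centre of its top, 8 mm above the bench. On each raft stands, centred, either one of the three hubs or the wheel. A hub has no reading of its own: it is found on its raft, and its size is found with the gauge.
- raft_3_top (a point): One of four white round printing rafts fixed on the print plate, 48 mm in diameter, 3 mm thick. Point: centre of its top, 8 mm above the bench. On each raft stands, centred, either one of the three hubs or the wheel. A hub has no reading of its own: it is found on its raft, and its size is found with the gauge.
- raft_4_top (a point): One of four white round printing rafts fixed on the print plate, 48 mm in diameter, 3 mm thick. Point: centre of its top, 8 mm above the bench. On each raft stands, centred, either one of the three hubs or the wheel. A hub has no reading of its own: it is found on its raft, and its size is found with the gauge.
- gauge_go (a point): Slot gauge, fixed, open above: on its base (top 6 mm above the bench) stand two pairs of jaws 13 mm high, each jaw 26 long, 22 wide. The way through is +x, y is across. Point: on the centre line at the entry of the green go jaws, on the base's top. Go gap 33.5 mm, x = 0 to 26 mm. A too-big hub stops with its axis 7 mm before this point.
- gauge_nogo (a point): Same gauge and axes: centre line at the entry of the red no-go jaws, on the base's top, 46 mm past the go entry. No-go gap 28.5 mm, 26 mm long. A right hub stops with its axis 6 mm before this point; a too-small one runs on through.
- gauge_front (a point): Same gauge and axes: front (-x) end of its base, on the centre line, on the base's top, 55 mm before the go entry. The base is 150 x 86 mm. Two slanted lead-in cheeks, as high as the jaws, stand from 36 mm past this point up to the go jaws, about 60 mm apart at their front. A hub is let down at this point and slid in +x.
- tray_green_floor (a point): Green open tray, fixed, 95 x 95 mm outside, 16 mm high, walls and floor 4 mm, for right hubs. Point: centre of its inner floor, 4 mm above the bench.
- tray_yellow_floor (a point): Yellow open tray (hubs to be sanded down), same size as the green one, fixed. Point: centre of its inner floor, 4 mm above the bench. The two trays may swap places.
- scrap_hole (a point): Grey closed scrap box, fixed, 130 mm (x) x 100 mm (y), its top 80 mm above the bench. Point: centre of the 52 x 52 mm square hole in its top, level with the top face; the box reaches from x = -45 to +85 mm in this frame. Inside it is 72 mm deep. +x is the way the shutter opens.
- shutter (a joint): Steel sliding shutter over the hole, in m: 0 shut, 0.08 at the end of its travel towards the box's +x. A spring shuts it: 1.4 N at the start, 3 N fully open; it shuts by itself when let go. The plate is 64 x 78 mm, its top 84 mm above the bench; the hole is wholly uncovered at 0.058.
- shutter_tab (a point): Red upright tab on the shutter's front (-x) edge, pushed towards the box's +x: 60 mm wide across y, 4 mm thick, top 123 mm above the bench. Point: middle of its front face, 103 mm above the bench, 32 mm before the hole's centre when shut. The shutter lies wholly behind this face. A hand carrying a hub can push the tab with the back of a finger.
- wheel_mid (a point): Bystander: black wheel lying flat on one of the rafts, 44 mm in diameter, 18 mm thick. Point: its centre. Leave it where it is.
- glue_mid (a point): Bystander: upright white glue bottle with red cap, 30 mm in diameter, 100 mm tall. Point: on its axis, half-way up. Leave it.
- battery_mid (a point): Bystander: blue battery block 75 (x) x 36 (y) x 26 mm. Point: its centre. Leave it.
- jar_mid (a point): Bystander: yellow paint jar with white lid, 50 mm in diameter, 65 mm tall. Point: on its axis, half-way up. Leave it.
There are look-alikes about, which are no part of the job. Of the things that look like the part that bears gauge_go, take the one that is nearest to the robot's base at the start.

How it is judged (in metres and radians):
On the way, in this order (a step that is already met when the one before it is completed fails the run):
1. a first hub is tried in the gauge as far as it will go (the too-small one: clear into the no-go jaws) (((x of hub_big_mid in the frame of gauge_go between -0.013 and 0.12 m and y of hub_big_mid in the frame of gauge_go between -0.008 and 0.008 m and z of hub_big_mid in the frame of gauge_go below 0.0335 m) or (x of hub_small_mid in the frame of gauge_go between 0.044 and 0.12 m and y of hub_small_mid in the frame of gauge_go between -0.008 and 0.008 m and z of hub_small_mid in the frame of gauge_go below 0.0335 m) or (x of hub_right_mid in the frame of gauge_go between 0.029 and 0.12 m and y of hub_right_mid in the frame of gauge_go between -0.008 and 0.008 m and z of hub_right_mid in the frame of gauge_go below 0.0335 m))), for 0.05 s.
2. one hub is where it belongs, let go (((x of hub_big_mid in the frame of tray_yellow_floor between -0.044 and 0.044 m and y of hub_big_mid in the frame of tray_yellow_floor between -0.044 and 0.044 m and z of hub_big_mid in the frame of tray_yellow_floor between 0.018 and 0.029 m and angle between hub_big_mid's own z axis and vertical below 0.2 rad and contact force between hub_big and the fingers below 0.1 N and linear speed of hub_big below 0.03 m/s) or (x of hub_right_mid in the frame of tray_green_floor between -0.044 and 0.044 m and y of hub_right_mid in the frame of tray_green_floor between -0.044 and 0.044 m and z of hub_right_mid in the frame of tray_green_floor between 0.018 and 0.029 m and angle between hub_right_mid's own z axis and vertical below 0.2 rad and contact force between hub_right and the fingers below 0.1 N and linear speed of hub_right below 0.03 m/s) or (x of hub_small_mid in the frame of scrap_hole between -0.045 and 0.085 m and y of hub_small_mid in the frame of scrap_hole between -0.05 and 0.05 m and z of hub_small_mid in the frame of scrap_hole below -0.03 m and contact force between hub_small and the fingers below 0.1 N and linear speed of hub_small below 0.03 m/s))), for 0.2 s.
3. a second hub is tried in the gauge (((x of hub_big_mid in the frame of gauge_go between -0.013 and 0.12 m and y of hub_big_mid in the frame of gauge_go between -0.008 and 0.008 m and z of hub_big_mid in the frame of gauge_go below 0.0335 m) or (x of hub_small_mid in the frame of gauge_go between 0.044 and 0.12 m and y of hub_small_mid in the frame of gauge_go between -0.008 and 0.008 m and z of hub_small_mid in the frame of gauge_go below 0.0335 m) or (x of hub_right_mid in the frame of gauge_go between 0.029 and 0.12 m and y of hub_right_mid in the frame of gauge_go between -0.008 and 0.008 m and z of hub_right_mid in the frame of gauge_go below 0.0335 m))), for 0.05 s.
4. two hubs are where they belong, let go ((((x of hub_big_mid in the frame of tray_yellow_floor between -0.044 and 0.044 m and y of hub_big_mid in the frame of tray_yellow_floor between -0.044 and 0.044 m and z of hub_big_mid in the frame of tray_yellow_floor between 0.018 and 0.029 m and angle between hub_big_mid's own z axis and vertical below 0.2 rad and contact force between hub_big and the fingers below 0.1 N and linear speed of hub_big below 0.03 m/s) and (x of hub_small_mid in the frame of scrap_hole between -0.045 and 0.085 m and y of hub_small_mid in the frame of scrap_hole between -0.05 and 0.05 m and z of hub_small_mid in the frame of scrap_hole below -0.03 m and contact force between hub_small and the fingers below 0.1 N and linear speed of hub_small below 0.03 m/s)) or ((x of hub_big_mid in the frame of tray_yellow_floor between -0.044 and 0.044 m and y of hub_big_mid in the frame of tray_yellow_floor between -0.044 and 0.044 m and z of hub_big_mid in the frame of tray_yellow_floor between 0.018 and 0.029 m and angle between hub_big_mid's own z axis and vertical below 0.2 rad and contact force between hub_big and the fingers below 0.1 N and linear speed of hub_big below 0.03 m/s) and (x of hub_right_mid in the frame of tray_green_floor between -0.044 and 0.044 m and y of hub_right_mid in the frame of tray_green_floor between -0.044 and 0.044 m and z of hub_right_mid in the frame of tray_green_floor between 0.018 and 0.029 m and angle between hub_right_mid's own z axis and vertical below 0.2 rad and contact force between hub_right and the fingers below 0.1 N and linear speed of hub_right below 0.03 m/s)) or ((x of hub_small_mid in the frame of scrap_hole between -0.045 and 0.085 m and y of hub_small_mid in the frame of scrap_hole between -0.05 and 0.05 m and z of hub_small_mid in the frame of scrap_hole below -0.03 m and contact force between hub_small and the fingers below 0.1 N and linear speed of hub_small below 0.03 m/s) and (x of hub_right_mid in the frame of tray_green_floor between -0.044 and 0.044 m and y of hub_right_mid in the frame of tray_green_floor between -0.044 and 0.044 m and z of hub_right_mid in the frame of tray_green_floor between 0.018 and 0.029 m and angle between hub_right_mid's own z axis and vertical below 0.2 rad and contact force between hub_right and the fingers below 0.1 N and linear speed of hub_right below 0.03 m/s)))), for 0.2 s.
5. the third hub is tried in the gauge (((x of hub_big_mid in the frame of gauge_go between -0.013 and 0.12 m and y of hub_big_mid in the frame of gauge_go between -0.008 and 0.008 m and z of hub_big_mid in the frame of gauge_go below 0.0335 m) or (x of hub_small_mid in the frame of gauge_go between 0.044 and 0.12 m and y of hub_small_mid in the frame of gauge_go between -0.008 and 0.008 m and z of hub_small_mid in the frame of gauge_go below 0.0335 m) or (x of hub_right_mid in the frame of gauge_go between 0.029 and 0.12 m and y of hub_right_mid in the frame of gauge_go between -0.008 and 0.008 m and z of hub_right_mid in the frame of gauge_go below 0.0335 m))), for 0.05 s.
6. all three hubs are where they belong, let go (x of hub_big_mid in the frame of tray_yellow_floor between -0.044 and 0.044 m and y of hub_big_mid in the frame of tray_yellow_floor between -0.044 and 0.044 m and z of hub_big_mid in the frame of tray_yellow_floor between 0.018 and 0.029 m and angle between each of hub_big_mid, hub_right_mid's own z axis and vertical below 0.2 rad and contact force between each of hub_big, hub_right, hub_small and the fingers below 0.1 N and linear speed of each of hub_big, hub_right, hub_small below 0.03 m/s and x of hub_right_mid in the frame of tray_green_floor between -0.044 and 0.044 m and y of hub_right_mid in the frame of tray_green_floor between -0.044 and 0.044 m and z of hub_right_mid in the frame of tray_green_floor between 0.018 and 0.029 m and x of hub_small_mid in the frame of scrap_hole between -0.045 and 0.085 m and y of hub_small_mid in the frame of scrap_hole between -0.05 and 0.05 m and z of hub_small_mid in the frame of scrap_hole below -0.03 m), for 0.2 s.
At the end, for the whole second after the job is handed in: The 31 mm hub stands upright (within 0.2 rad) on the floor of the green tray, the 36 mm hub likewise in the yellow tray, the 26 mm hub lies inside the scrap box; all let go and at rest, and the shutter is shut (within 6 mm) (all of step 6 and value of joint shutter below 0.006 m); the robot touches nothing.
It fails at once if the wheel is moved more than 15 mm (distance of wheel_mid from where it was at the start of the episode above 0.015 m).
It fails at once if the glue bottle is moved more than 15 mm (distance of glue_mid from where it was at the start of the episode above 0.015 m).
It fails at once if the battery is moved more than 15 mm (distance of battery_mid from where it was at the start of the episode above 0.015 m).
It fails at once if the paint jar is moved more than 15 mm (distance of jar_mid from where it was at the start of the episode above 0.015 m).
It also fails if it takes over 72 s, if anything falls off the work surface, if the arm or the gripper's body presses on something with over 40 N, if the wrist force passes 120 N, or if a joint passes its speed limit or range.

ROBOT

A 6-joint arm with a two-finger parallel gripper is mounted at the origin on the work surface. World frame = base frame: x ahead of the robot, y to its left, z up, the work surface at z = 0. Lengths are in mm, angles in rad, forces in N, time in s.
With the tool pointing down it reaches from about 325 to 875 mm from the base axis. Payload 4.4 kg.
Tool frame: the origin (TCP) lies on the centre line of the jaws, within the pads' length; the fingertips stand ahead of it and the grasp point (between the pads) lies 6 mm ahead of it (ctrl.tcp_to_tips is the z of the fingertips in the tool frame, in mm); z points along the fingers, y is the direction in which the jaws open and shut (so a half turn about z gives the same grasp; the last joint's range is limited). The gripper opens to 85 mm and grips with 20 to 120 N. Pads are 22 mm wide; open, the fingers measure 114 mm over their backs; the gripper's body (76 mm by 85 mm) begins 54 mm behind the grasp point. The pads swing forward as they close: fully open they stand 13 mm farther back than shut.
Start: joints at [-0.15, 0.207, 1.542, -0, 1.393, -0.15], TCP at [575.002, -0.012, 256.282] pointing down, gripper open.
Joint ranges: [-2.73, 2.73], [-0.86, 2.22], [0.23, 2.46], [-1.11, 4.25], [0.08, 2.63], [-2.82, 2.82]. Speed limits (rad/s): [2.79, 2.79, 3.14, 3.14, 3.14, 3.14].

INTERFACE

Orientations are given as a 3x3 rotation matrix whose columns are the frame's x, y, z axes.
In Python, from plant import ctrl, sensors, optics gives the robot as it stands. Calls block until the motion is done:
- ctrl.move_ptp(position, orientation): joint-space move of the TCP to a pose.
- ctrl.move_l(position, rot=None, vel=150, threshold=None): straight line of the TCP; rot=None keeps the orientation; vel is the mean speed in mm/s. With threshold (N) it stops when the force on the tool has changed by that much, and returns True; else False.
- ctrl.set_joints(angles): joint-space move.
- ctrl.gripper_to(opening, force=None): finger opening in mm; force is the grip in N (None keeps the last); returns when the fingers have stopped.
- ctrl.hold(seconds).
- ctrl.solve_ik(position, orientation): joint angles nearest the present ones, or None.
- sensors.read_state(): the state.
- optics.grab_frame(name): name is "scene" or "side" or "wrist"; returns (picture, depth): 420x560x3 uint8, red, green, blue; 420x560 float32, mm along the optical axis (not along the pixel's ray), 0 where there is no reading.
- optics.camera_params(name): a dict with "mtx" (3x3 intrinsics, pixels), "R" (3x3) and "t" (3): a world point X has camera coordinates R X + t; the wrist camera has in their place "T_tool_cam" (4x4, takes a point from camera to tool coordinates, whose origin is the TCP and whose axes are the flange's). Camera axes: x right, y down, z forward; pixel columns grow to the right and rows downward; lengths in mm; the calibration is good to about 2 mm. A picture is of the moment at which its call begins: read the wrist's pose just before it. camera_params takes no time and is no camera call.
A pose or a line that the arm cannot do raises ctrl.MotionError and nothing moves.
- ctrl.finish_job(): hands the job in, once; it reports no verdict.
The state is a dict: "t": time; "q": joint angles; "qvel": joint speeds; "tau": joint torques, N m; "eef_pos": TCP position; "eef_rot": TCP orientation; "force": force on the tool from outside, world axes, zero at the start; "wrist_torque": the same for the moment, N m; "grip_width": finger opening in mm.
Only numpy, scipy, OpenCV 4.12 (cv2) and the standard library are available. Lean on these libraries where they do the work, as an engineer would, in place of code of your own. Each camera call takes 0.05 s, during which the arm holds its last target.

## Working session

There is one attempt and no reset: what is moved stays moved. The work goes in short steps, each a Python script; the robot and the scene stay as the last script left them, time stands still between calls to the robot, and variables do not carry over. Pictures are saved under pics/ and viewed, and the job is handed in when it is done.

```bash
ls; mkdir -p pics
python3 - <<'E'
from plant import ctrl, sensors, optics
import cv2, numpy as np
for n in ("scene","side","wrist"):
    im,d=optics.grab_frame(n)
    cv2.imwrite(f"pics/{n}0.png",im[:,:,::-1]); np.save(f"pics/{n}0.npy",d)
    p=optics.camera_params(n); print(n,{k:np.round(v,3).tolist() for k,v in p.items()})
print(sensors.read_state(), ctrl.tcp_to_tips)
E
```

```text
pics
scene {'mtx': [[471.045, 0.0, 284.16], [0.0, 471.045, 200.896], [0.0, 0.0, 1.0]], 'R': [[0.127, 0.992, -0.005], [0.718, -0.095, -0.689], [-0.684, 0.084, -0.725]], 't': [-40.869, -363.33, 1422.514]}
side {'mtx': [[464.625, 0.0, 286.15], [0.0, 464.625, 218.74], [0.0, 0.0, 1.0]], 'R': [[-0.775, -0.632, 0.013], [-0.353, 0.415, -0.838], [0.525, -0.654, -0.545]], 't': [425.057, 286.013, 758.774]}
wrist {'mtx': [[328.183, 0.0, 280.502], [0.0, 328.183, 213.329], [0.0, 0.0, 1.0]], 'T_tool_cam': [[0.001, -0.958, -0.285, 72.275], [1.0, 0.001, -0.0, -0.56], [0.0, -0.285, 0.958, -116.734], [0.0, 0.0, 0.0, 1.0]]}
{'t': 0.15, 'q': array([-1.50537498e-01,  2.07323037e-01,  1.54263060e+00,  2.56151002e-05,
        1.39350721e+00, -1.50510815e-01]), 'qvel': array([ 0.00085305, -0.00119939, -0.00386107,  0.00150175,  0.00224737,
        0.00109632]), 'tau': array([ 5.23460058e-04, -3.83512866e+01, -2.92037880e+01, -1.78299792e-04,
        6.64118095e-03, -5.65601522e-05]), 'eef_pos': array([5.74454181e+02, 5.73370386e-02, 2.55334093e+02]), 'eef_rot': array([[ 3.15054434e-05,  9.99998301e-01, -1.84328536e-03],
       [ 9.99999953e-01, -3.09431067e-05,  3.05100816e-04],
       [ 3.05043260e-04, -1.84329488e-03, -9.99998255e-01]]), 'force': array([ 0.12794161,  0.06148142, -0.18021238]), 'wrist_torque': array([-0.04349652, -0.03329289, -0.03327658]), 'grip_width': 85.63905540826454} 25.0
```

View pics/scene0.png

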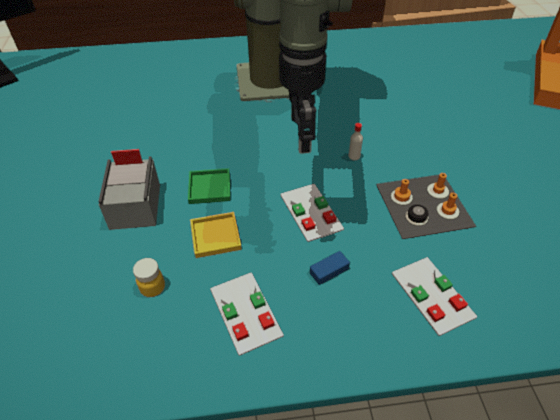

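View pics/side0.png

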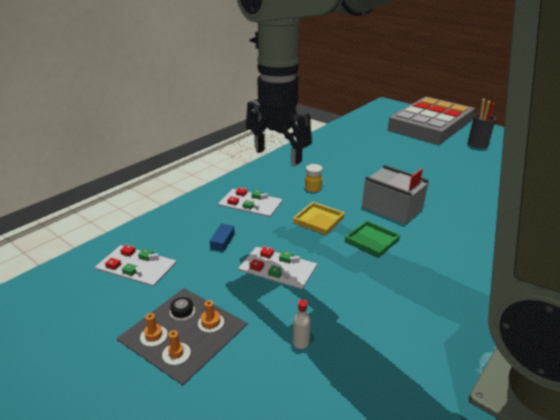

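View pics/wrist0.png

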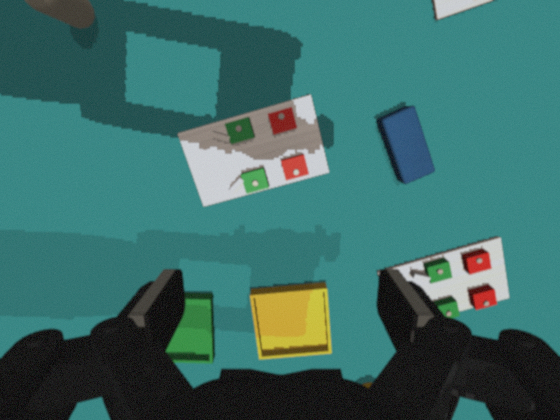

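The scene picture shows the nearest gauge at about (312,212), the hubs on the plate at right (403,190), (440,183) and (450,204), and the wheel at (418,213). The trays are at (210,186) green and (215,234) yellow, with the scrap box at (130,190) and its red tab towards the robot. Next I'll turn these pixels into positions.

```bash
cat > h.py <<'E'
from plant import ctrl, sensors, optics
import cv2, numpy as np
def cam(n, st=None):
    p=optics.camera_params(n); K=p["mtx"]
    if n=="wrist":
        st=st or sensors.read_state()
        T=np.eye(4); T[:3,:3]=st["eef_rot"]; T[:3,3]=st["eef_pos"]
        M=np.linalg.inv(T@p["T_tool_cam"]); return K,M[:3,:3],M[:3,3]
    return K,p["R"],p["t"]
def ray(c,uv,z):
    K,R,t=c; uv=np.atleast_2d(np.asarray(uv,float))
    d=np.c_[uv,np.ones(len(uv))]@np.linalg.inv(K).T@R
    o=-R.T@t
    return (o+d*((z-o[2])/d[:,2])[:,None])
def ortho(c,im,z,x0,x1,y0,y1,s):
    # out: cols = y from y1 down to y0?  use cols=+x , rows=-y (top=+y); s px/mm
    K,R,t=c
    A=np.array([[1/s,0,x0],[0,-1/s,y1],[0,0,1]])
    H=K@np.c_[R[:,0],R[:,1],R[:,2]*z+t]@A
    return cv2.warpPerspective(im,np.linalg.inv(H),(int((x1-x0)*s),int((y1-y0)*s)))
def snap(n,tag):
    st=sensors.read_state(); c=cam(n,st); im,d=optics.grab_frame(n)
    np.savez(f"pics/{tag}.npz",im=im,d=d,K=c[0],R=c[1],t=c[2]); cv2.imwrite(f"pics/{tag}.png",im[:,:,::-1]); return c,im,d
def load(tag):
    z=np.load(f"pics/{tag}.npz"); return (z["K"],z["R"],z["t"]),z["im"],z["d"]
def Rz(yaw): # tool down, tool x at angle yaw in world
    c,s=np.cos(yaw),np.sin(yaw); return np.array([[c,s,0],[s,-c,0],[0,0,-1.]])
E
python3 - <<'E'
from h import *
K,R,t=cam("scene"); c=(K,R,t)
for n,uv,z in [("gauge",(312,212),6),("hubA top",(403,180),56),("hubB",(443,175),56),("hubC",(453,195),56),("wheel",(418,213),26),("green",(210,187),4),("yellow",(216,236),4),("tabtop",(127,151),123),("box",(133,205),80),("glue",(357,127),100),("jar",(147,268),65),("bat",(330,266),26),("plate",(426,205),5)]:
    print(n,ray(c,uv,z).round(0)[0,:2])
im=cv2.imread("pics/scene0.png"); 
o=ortho(c,im,6,300,700,-450,350,1.0); cv2.imwrite("pics/ortho0.png",o)
E
```

```text
gauge [550.  33.]
hubA top [527. 239.]
hubB [523. 332.]
hubC [586. 331.]
wheel [601. 255.]
green [ 439. -190.]
yellow [ 590. -180.]
tabtop [ 428. -353.]
box [ 549. -339.]
glue [383. 165.]
jar [ 701. -303.]
bat [713.  41.]
plate [562. 291.]
```

View pics/ortho0.png

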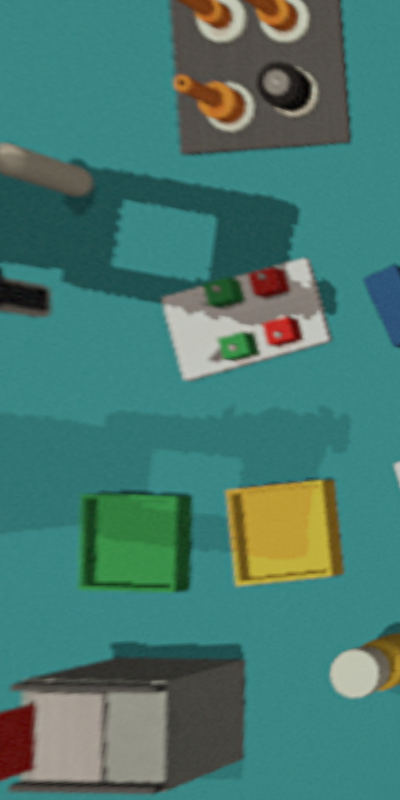

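Run:
```python
from h import *
st=sensors.read_state(); c=cam("wrist",st)
im=cv2.imread("pics/wrist0.png")
d=np.load("pics/wrist0.npy"); np.savez("pics/wrist0.npz",im=im[:,:,::-1],d=d,K=c[0],R=c[1],t=c[2])
cv2.imwrite("pics/g6.png",ortho(c,im,6,450,650,-45,105,4))
cv2.imwrite("pics/g19.png",ortho(c,im,19,450,650,-45,105,4))
```

```text
(no output)
```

View pics/g6.png

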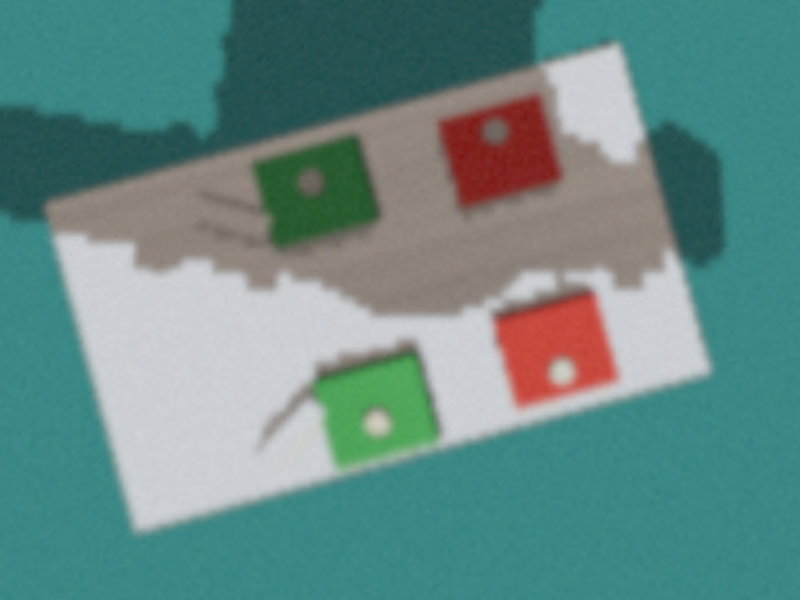

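View pics/g19.png

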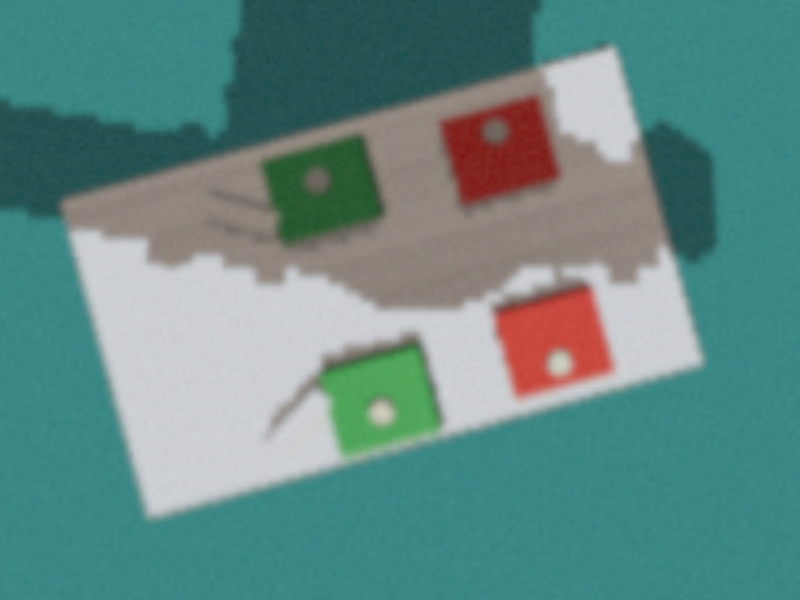

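Gauge from the wrist view: the base corners give a yaw of about 15.5° and a go entry near (525.4, 27.8). The jaw gaps, 33.7 mm and 46 mm spacing, agree with the description. Now I'll move to look down at the plate.

Run:
```python
from h import *
ctrl.move_ptp(np.array([562,270,200.]),Rz(np.pi/2))
c,im,d=snap("wrist","plate1"); st=sensors.read_state(); print(st["t"],st["eef_pos"],st["q"])
cv2.imwrite("pics/p8.png",ortho(c,im[:,:,::-1],8,470,670,200,390,3))
cv2.imwrite("pics/p22.png",ortho(c,im[:,:,::-1],22,470,670,200,390,3))
```

```text
1.2667 [562.88748724 268.64065374 200.58683304] [ 3.06954799e-01  3.54798829e-01  1.47251080e+00 -6.98686637e-04
  1.31324624e+00  3.08901447e-01]
```

View pics/plate1.png

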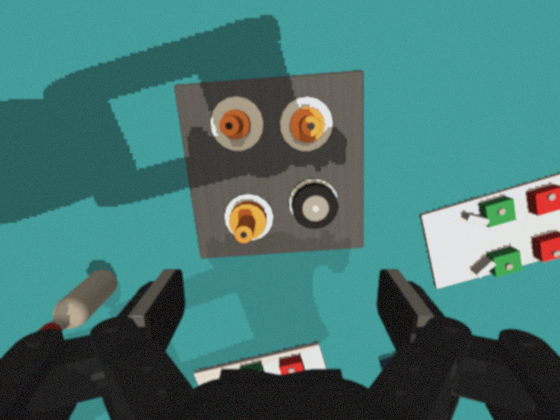

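View pics/p8.png

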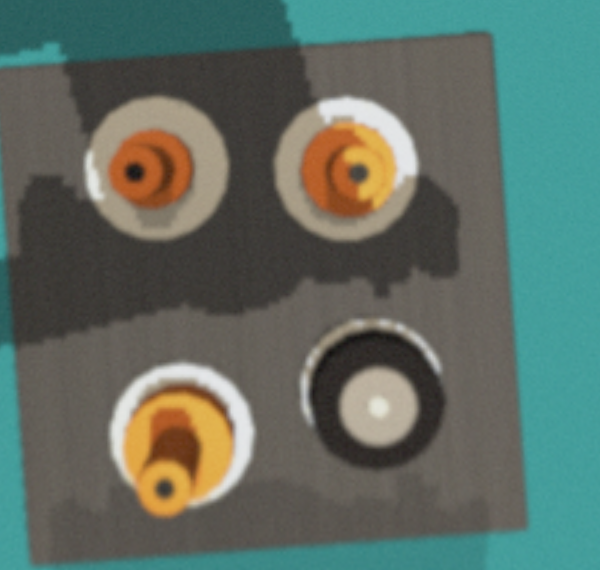

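View pics/p22.png

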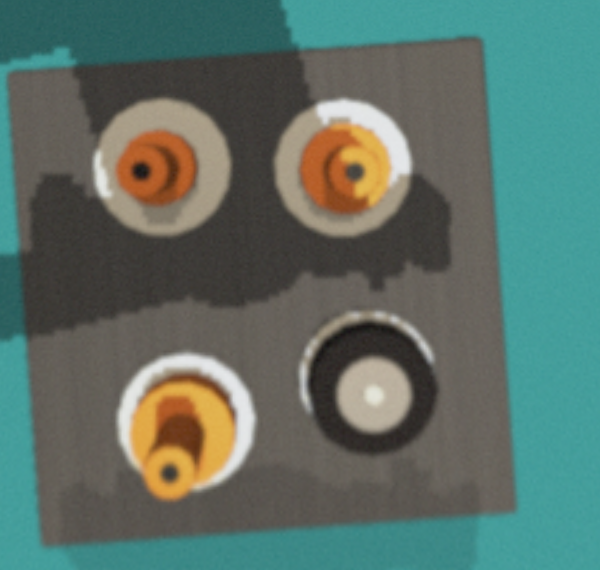

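The plate view shows flange widths of about 26 mm (top left), 30 mm (top right) and 36 mm (bottom left), so probably small, right and big. The gauge will decide. I'll start with the bottom-left hub at about (531,245.5).

```bash
cat >> h.py <<'E'
YG=np.radians(15.5); GX=np.array([np.cos(YG),np.sin(YG)]); GY=np.array([-GX[1],GX[0]])
GO=np.array([525.4,27.8])
def gpos(x,y,z): p=GO+GX*x+GY*y; return np.array([p[0],p[1],z])
def gloc(p): d=np.asarray(p)[:2]-GO; return np.array([d@GX,d@GY])
RG=Rz(np.pi/2+YG)
def say(m=""):
    s=sensors.read_state(); print(m,"t%.2f"%s["t"],"pos",s["eef_pos"].round(1),"g",gloc(s["eef_pos"]).round(1),"F",s["force"].round(1),"Fg",np.round([s["force"][:2]@GX,s["force"][:2]@GY],1),"w%.1f"%s["grip_width"]); return s
def pick(xy,yaw=np.pi/2):
    ctrl.move_ptp(np.array([*xy,105.]),Rz(yaw)); say("above")
    ctrl.move_l(np.array([*xy,50.]),vel=120); say("down")
    ctrl.gripper_to(10,40); say("grip")
    ctrl.move_l(np.array([*xy,115.]),vel=180); say("up")
E
python3 - <<'E'
from h import *
ctrl.gripper_to(34,40); say("open")
pick((531,245.5))
c,im,d=snap("wrist","held1")
E
```

```text
open t1.82 pos [562.  269.9 200. ] g [100.  223.5] F [-0.   0.3 -0.6] Fg [0.1 0.3] w33.9
above t2.31 pos [531.4 245.7 105.2] g [ 64.  208.4] F [0.7 0.1 1.3] Fg [ 0.7 -0.1] w34.2
down t2.92 pos [532.2 246.   51. ] g [ 64.9 208.4] F [-0.6 -0.5 -0.4] Fg [-0.7 -0.4] w33.9
grip t3.22 pos [532.4 245.9  51.6] g [ 65.1 208.3] F [ 1.1 -0.3  3.8] Fg [ 0.9 -0.6] w14.8
up t3.73 pos [530.6 245.4 114.8] g [ 63.2 208.3] F [ 0.2  1.2 -1.3] Fg [0.5 1.1] w14.9
```

View pics/held1.png

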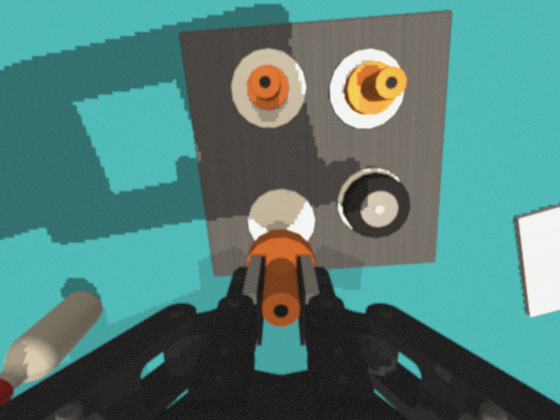

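Hub held upright and centred (boss top at pixel (281,310)). Now to the gauge.

Run:
```python
from h import *
ctrl.move_ptp(gpos(-55,0,75),RG); s=say("front")
c,im,d=snap("wrist","gauge1")
print("contact",ctrl.move_l(gpos(-55,0,48),vel=60,threshold=4)); s=say("down")
ctrl.hold(0.1); s=say("hold")
```

```text
front t4.73 pos [472.6  13.5  74.7] g [-54.7   0.3] F [-0.  -0.5  0. ] Fg [-0.2 -0.5] w15.1
contact True
down t5.22 pos [472.   13.7  48.9] g [-55.2   0.7] F [ 0.4 -0.   0.6] Fg [ 0.4 -0.1] w14.7
hold t5.33 pos [471.6  13.7  48.9] g [-55.7   0.8] F [0.2 0.4 0.4] Fg [0.3 0.4] w14.7
```

View pics/gauge1.png

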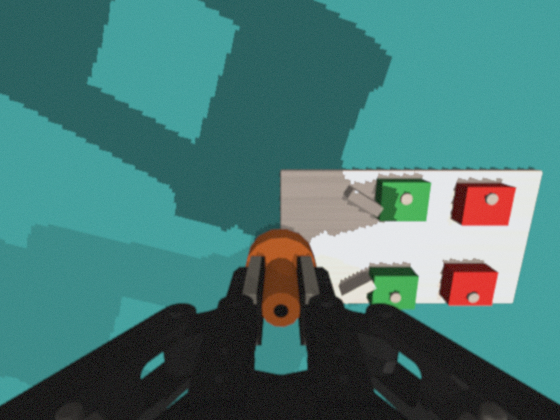

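Run:
```python
from h import *
c,im,d=load("gauge1")
# ortho in gauge axes: rotate
K,R,t=c; z=19; s=5
A2=np.array([[GX[0]/s,-GY[0]/s,0],[GX[1]/s,-GY[1]/s,0],[0,0,1.]])
def og(z,x0,x1,y0,y1):
    o=gpos(x0,y1,0)[:2]; A=A2.copy(); A[0,2],A[1,2]=o
    H=K@np.c_[R[:,0],R[:,1],R[:,2]*z+t]@A
    return cv2.warpPerspective(im,np.linalg.inv(H),(int((x1-x0)*s),int((y1-y0)*s)))
o=og(19,-50,100,-50,50); cv2.line(o,(0,250),(750,250),(255,0,255),1); cv2.line(o,(250,0),(250,500),(255,0,255),1)
cv2.imwrite("pics/gg19.png",o[:,:,::-1])
```

```text
(no output)
```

View pics/gg19.png

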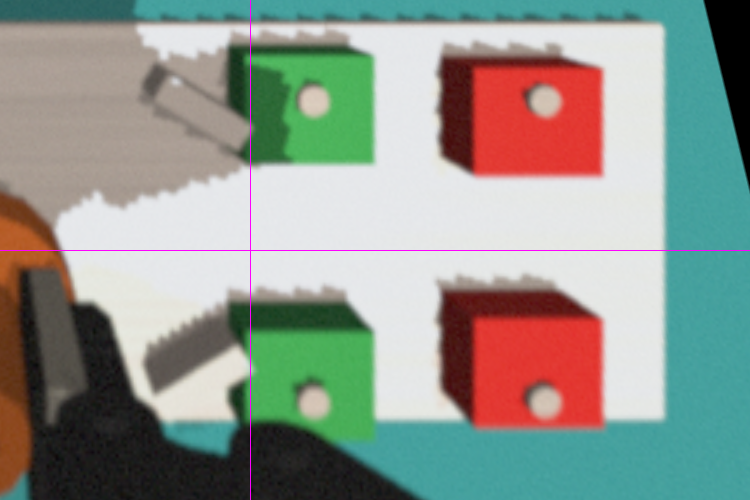

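```bash
sed -i 's/^GO=.*/GO=np.array([524.6,28.0])/' h.py
python3 - <<'E'
from h import *
s=sensors.read_state(); 
ctrl.move_l(gpos(-54,0,49.8),vel=60); say("lift")
print(ctrl.move_l(gpos(-14,0,49.8),vel=80,threshold=6)); say("lead")
print(ctrl.move_l(gpos(20,0,49.8),vel=40,threshold=8)); say("go")
ctrl.hold(0.1); say()
snap("wrist","t1")
E
```

```text
lift t5.58 pos [472.2  13.7  49.4] g [-54.3   0.2] F [ 1.3  0.9 -1.3] Fg [1.5 0.5] w14.9
False
lead t6.22 pos [510.7  24.4  49.5] g [-14.4   0.2] F [-0.1 -0.7  0.2] Fg [-0.3 -0.7] w14.9
True
go t6.68 pos [520.5  27.6  49.1] g [-4.1  0.7] F [0.2 0.1 4.2] Fg [0.3 0.1] w15.0
 t6.78 pos [520.4  27.6  49.1] g [-4.1  0.7] F [ 0.7 -1.3  3.7] Fg [ 0.3 -1.4] w15.0
```

View pics/t1.png

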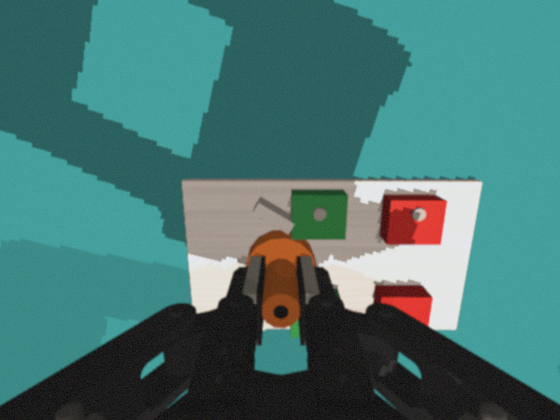

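Run:
```python
from h import *
print(ctrl.move_l(gpos(10,0,49.8),vel=40,threshold=15)); say("go")
ctrl.hold(0.05); say()
snap("wrist","t1b")
```

```text
True
go t7.08 pos [520.9  27.7  49.2] g [-3.6  0.7] F [-2.2 -1.1  6.1] Fg [-2.4 -0.5] w15.0
 t7.13 pos [520.9  27.7  49.2] g [-3.7  0.7] F [-0.9 -0.2  4.1] Fg [-1.   0.1] w14.8
```

View pics/t1b.png

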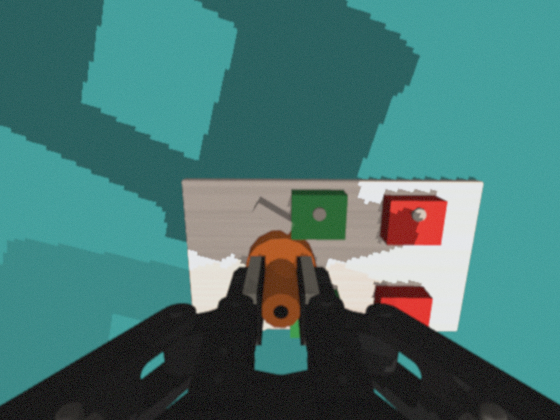

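Run:
```python
from h import *
c,im,d=load("wrist0")
print(ray(c,[(250,290),(326,283),(332,353),(259,360)],16).mean(0), ray(c,[(213,292),(213,362)],16))
s=cam("scene"); K,R,t=s
cv2.imwrite("pics/tr16.png",ortho(s,cv2.imread("pics/scene0.png"),16,370,650,-250,-120,2.5))
cv2.imwrite("pics/box84.png",ortho(s,cv2.imread("pics/scene0.png"),82,400,600,-420,-270,4))
```

```text
[ 587.7548908  -176.86496462   16.        ] [[ 491.269568   -133.74487024   16.        ]
 [ 485.3778366  -236.65712569   16.        ]]
```

View pics/tr16.png

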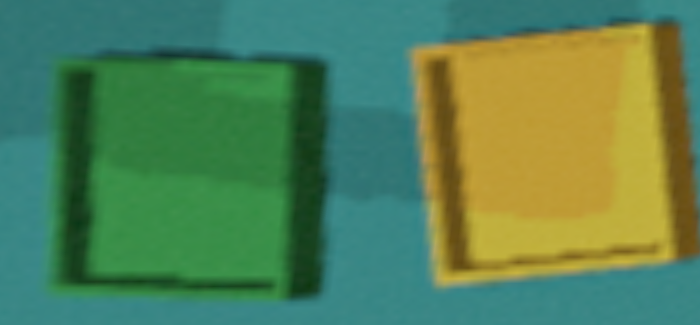

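View pics/box84.png

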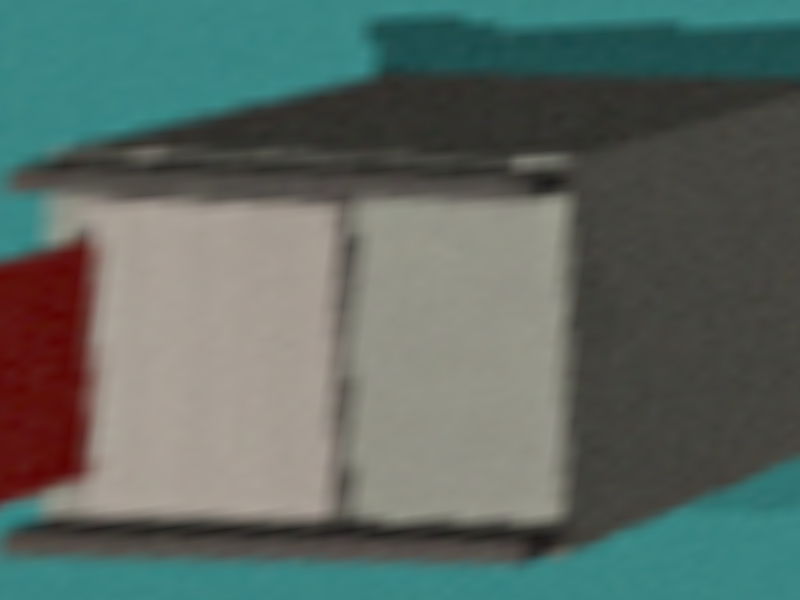

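Hard stop with the axis just before the go entry, twice, at higher force the second time, so this is the big hub, as the vision suggested. It goes to the yellow tray at about (588,-179).

```bash
cat >> h.py <<'E'
def place(xy,zc=46.9):
    R=Rz(np.pi/2); s=sensors.read_state(); p=s["eef_pos"]
    ctrl.move_l(np.array([p[0],p[1],85]),vel=180)
    ctrl.move_ptp(np.array([*xy,80.]),R)
    ctrl.move_l(np.array([*xy,zc+6]),vel=150)
    print("touch",ctrl.move_l(np.array([*xy,zc-2.5]),vel=30,threshold=4)); say("placed")
    ctrl.gripper_to(34,40); say("released")
    ctrl.move_l(np.array([*xy,115.]),vel=220)
E
python3 - <<'E'
from h import *
p=sensors.read_state()["eef_pos"]; ctrl.move_l(np.array([p[0]-2*GX[0],p[1]-2*GX[1],49.5]),vel=60)
place((588,-179)); snap("wrist","pl1"); snap("scene","sc1"); snap("side","sd1")
E
```

```text
touch True
placed t9.30 pos [ 589.4 -179.1   46.9] g [   7.1 -216.9] F [-1.   0.2  4.3] Fg [-0.9  0.4] w14.9
released t9.62 pos [ 587.9 -178.4   45. ] g [   5.8 -215.8] F [-0.2  0.3  0. ] Fg [-0.1  0.4] w33.9
```

View pics/pl1.png

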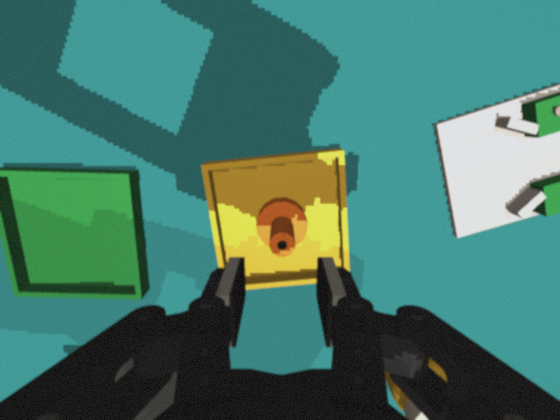

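View pics/sd1.png

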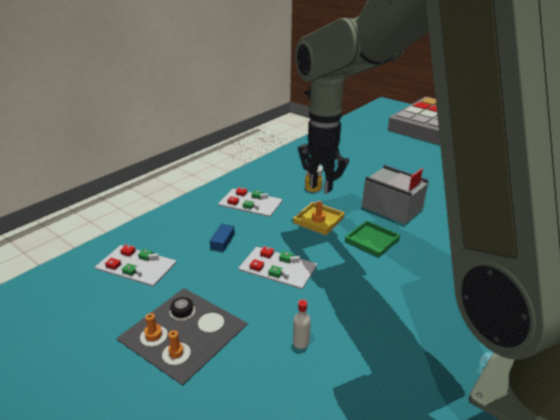

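The hub stands upright in the yellow tray (flange near (282,222), boss top at (282,244)). Next I'll look at the scrap box, and use the placed hub to check the wrist camera's bias.

Run:
```python
from h import *
c,im,d=load("pl1"); print("bias chk boss top", ray(c,(282,244.5),52).round(1), "vs 588,-178.6")
ctrl.move_ptp(np.array([490,-345,240.]),Rz(np.pi/2)); ctrl.hold(0.2); say()
c,im,d=snap("wrist","box1")
for z in (82,123): cv2.imwrite(f"pics/bx{z}.png",ortho(c,im[:,:,::-1],z,410,590,-420,-270,4))
```

```text
bias chk boss top [[ 589.  -180.1   52. ]] vs 588,-178.6
 t11.36 pos [ 490.3 -343.3  238.4] g [-132.3 -348.6] F [-0.8 -0.7 -0.8] Fg [-0.9 -0.5] w34.4
```

View pics/bx82.png

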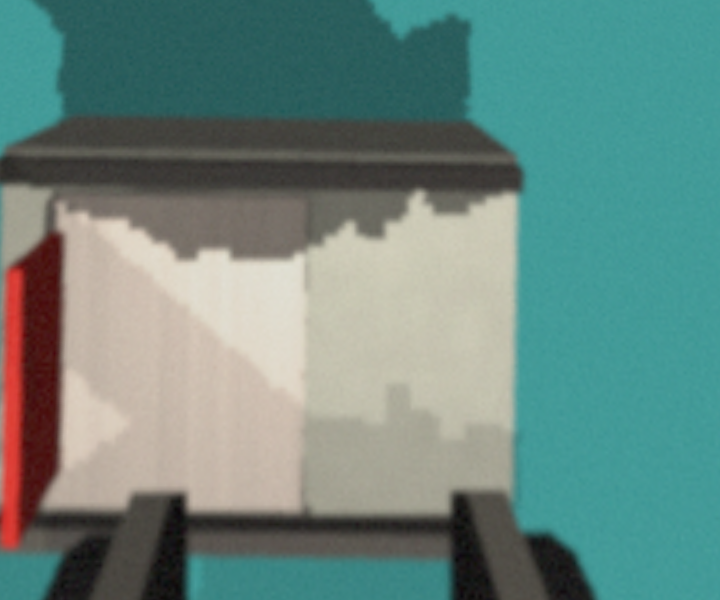

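View pics/bx123.png

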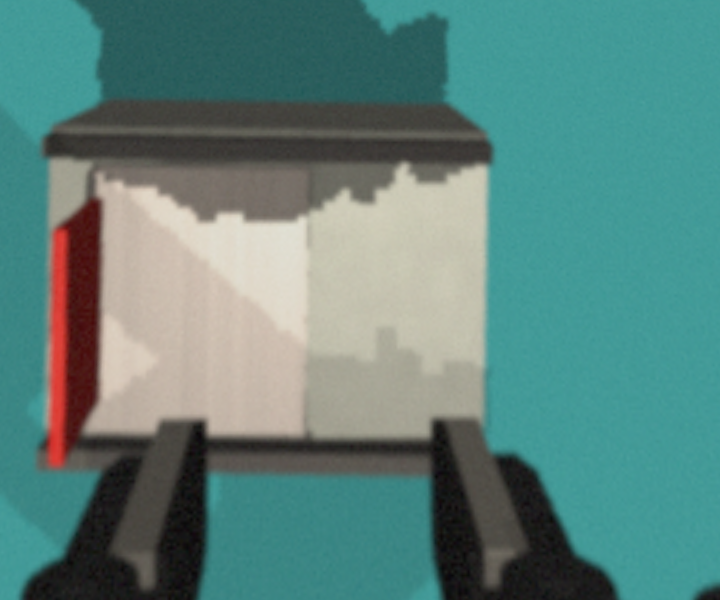

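Scrap box: shut tab face at x≈422.5, hole centre about (454,-357), yaw about 0. Now the second hub at (585,334).

```bash
cat >> h.py <<'E'
GO=GO+0.5*GY
def gauge_enter():
    ctrl.move_ptp(gpos(-55,0,75),RG); say("front")
    print("contact",ctrl.move_l(gpos(-55,0,47.5),vel=60,threshold=4)); s=say("down")
    ctrl.move_l(gpos(-54,0,49.8),vel=60)
    print("stop",ctrl.move_l(gpos(-14,0,49.8),vel=80,threshold=8)); say("lead")
E
python3 - <<'E'
from h import *
pick((585,334))
gauge_enter()
print("stop",ctrl.move_l(gpos(15,0,49.8),vel=50,threshold=10)); say("in go"); snap("wrist","t2")
E
```

```text
above t13.89 pos [585.8 333.  105.3] g [140.5 277. ] F [-0.1 -0.  -0. ] Fg [-0.1 -0. ] w34.0
down t14.50 pos [585.2 333.9  50. ] g [140.2 278.1] F [ 0.6 -0.2  0.6] Fg [ 0.5 -0.3] w34.0
grip t14.80 pos [585.7 334.3  51.1] g [140.7 278.4] F [-0.1 -0.3  1.9] Fg [-0.2 -0.3] w14.6
up t15.31 pos [584.9 334.  115.2] g [139.9 278.3] F [-0.2 -0.7 -0.5] Fg [-0.4 -0.6] w14.7
front t16.60 pos [472.1  14.2  75. ] g [-54.3   0.2] F [ 0.5 -0.3  0.2] Fg [ 0.4 -0.4] w14.7
contact True
down t17.05 pos [471.   14.3  48.2] g [-55.3   0.6] F [0.5 0.6 0. ] Fg [0.7 0.5] w14.9
stop False
lead t17.95 pos [510.5  24.8  49.5] g [-14.4   0.2] F [ 0.2 -0.5  0.4] Fg [ 0.1 -0.5] w14.8
stop False
in go t18.68 pos [538.7  32.6  49.6] g [14.8  0.1] F [-0.   0.4  0.6] Fg [0.1 0.4] w14.5
```

View pics/t2.png

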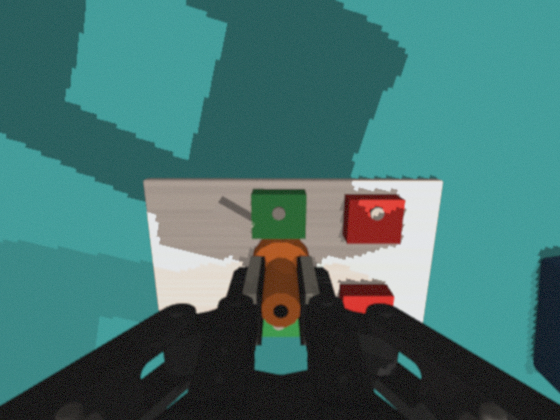

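It passed freely into the go jaws with almost no side force. On towards no-go.

Run:
```python
from h import *
print("stop",ctrl.move_l(gpos(70,0,49.8),vel=60,threshold=10)); say("nogo"); ctrl.hold(0.1); say(); 
s=sensors.read_state()
if gloc(s["eef_pos"])[0]<60:
    print("stop",ctrl.move_l(gpos(70,0,49.8),vel=40,threshold=15)); say("nogo2")
snap("wrist","t2b")
```

```text
stop True
nogo t19.30 pos [565.8  39.5  49.5] g [42.8 -0.4] F [-0.4 -0.9  3.9] Fg [-0.6 -0.8] w14.8
 t19.40 pos [565.8  39.5  49.5] g [42.7 -0.5] F [ 2.6 -0.3  2.7] Fg [ 2.4 -0.9] w15.1
stop True
nogo2 t19.73 pos [566.4  39.6  49.4] g [43.3 -0.5] F [-1.6 -1.3  4.7] Fg [-1.9 -0.8] w14.1
```

View pics/t2b.png

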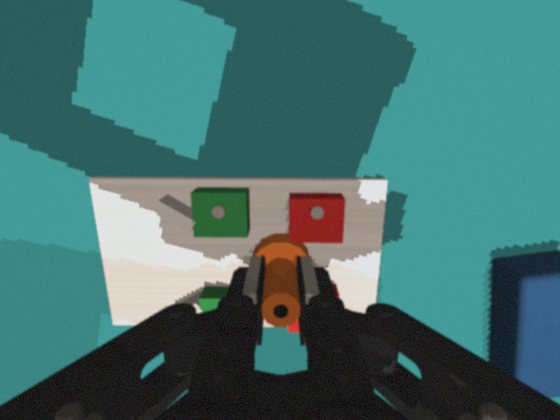

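Hard stop at the no-go entry, so this is the right hub and goes to the green tray. Then I'll fetch the third.

Run:
```python
from h import *
p=sensors.read_state()["eef_pos"]; ctrl.move_l(np.array([p[0]-3*GX[0],p[1]-3*GX[1],49.5]),vel=60)
place((440,-189)); snap("wrist","pl2"); snap("scene","sc2")
```

```text
touch True
placed t22.02 pos [ 441.3 -189.4   46.2] g [-138.3 -187.7] F [ 0.9 -0.5  3.2] Fg [ 0.7 -0.7] w14.8
released t22.35 pos [ 439.9 -188.5   44.9] g [-139.5 -186.5] F [0.1 1.  0.2] Fg [0.4 0.9] w33.9
```

View pics/pl2.png

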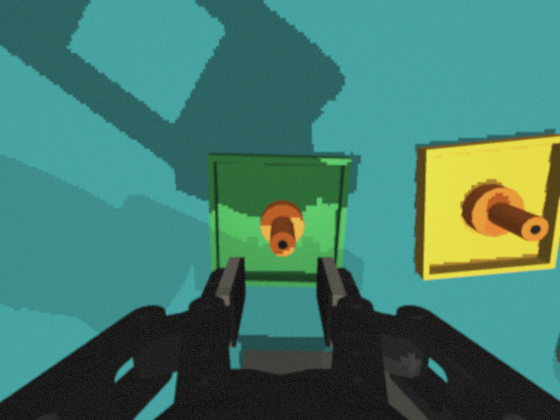

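View pics/sc2.png

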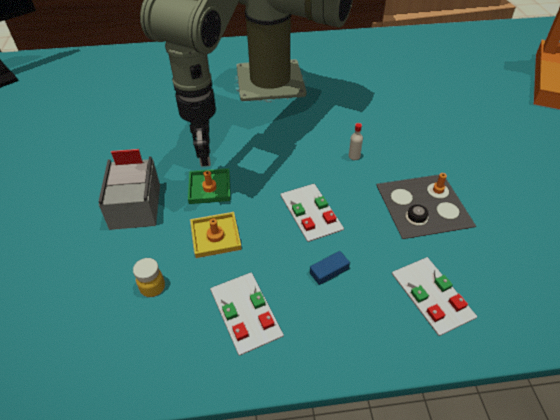

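Both hubs stand centred in their trays; the wheel, glue, battery and jar are undisturbed. Now the third.

Run:
```python
from h import *
pick((522.5,334.3))
gauge_enter()
print("stop",ctrl.move_l(gpos(25,0,49.8),vel=60,threshold=10)); say("in go")
print("stop",ctrl.move_l(gpos(62,0,49.8),vel=60,threshold=10)); say("in nogo")
print("stop",ctrl.move_l(gpos(86,0,49.8),vel=60,threshold=10)); say("past"); snap("wrist","t3")
```

```text
above t24.83 pos [523.  333.2 105. ] g [ 80. 294.] F [ 0.1  0.1 -0. ] Fg [0.1 0.1] w33.9
down t25.44 pos [522.8 334.1  50.1] g [ 80.1 294.9] F [-0.3 -0.   1. ] Fg [-0.3  0. ] w33.9
grip t25.74 pos [523.5 334.7  51.3] g [ 80.9 295.4] F [-0.2 -0.6  3. ] Fg [-0.4 -0.5] w14.6
up t26.25 pos [522.4 334.3 115.1] g [ 79.7 295.3] F [-0.5 -0.3 -0.4] Fg [-0.6 -0.2] w14.6
front t27.49 pos [471.7  14.3  74.7] g [-54.7   0.4] F [0.9 0.5 0.3] Fg [1.  0.2] w14.7
contact True
down t27.94 pos [471.2  14.4  48.5] g [-55.1   0.6] F [ 0.9 -0.2  2.3] Fg [ 0.8 -0.4] w14.4
stop False
lead t28.84 pos [510.5  24.8  49.5] g [-14.4   0.2] F [-0.1  1.  -0.6] Fg [0.2 1. ] w14.7
stop False
in go t29.64 pos [548.2  35.2  49.5] g [24.7  0.2] F [-0.6  0.8 -0.8] Fg [-0.3  0.9] w14.7
stop False
in nogo t30.41 pos [583.9  45.1  49.5] g [61.7  0.1] F [0.1 0.1 1. ] Fg [0.1 0.1] w14.8
stop False
past t30.96 pos [607.5  51.5  49.7] g [86.2  0. ] F [-0.  -0.4 -0.2] Fg [-0.1 -0.3] w14.5
```

View pics/t3.png

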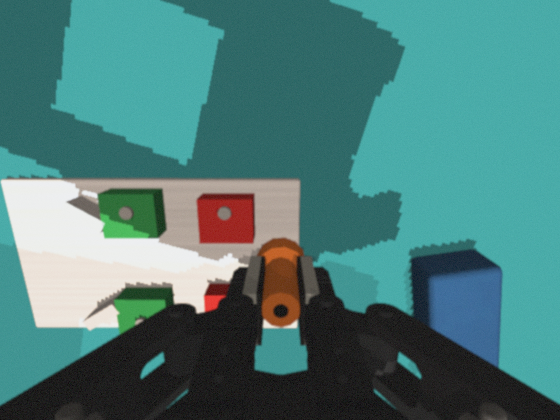

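It passed both jaws freely, so it is too small and goes to the scrap box.

```bash
python3 - <<'E'
from h import *
R=Rz(np.pi/2)
p=sensors.read_state()["eef_pos"]; ctrl.move_l(np.array([p[0],p[1],190]),vel=220)
ctrl.move_ptp(np.array([383,-356.3,190]),R); say()
ctrl.move_l(np.array([383,-356.3,131]),vel=150)
ctrl.move_l(np.array([462,-356.3,131]),vel=70); ctrl.hold(0.1); say("pushed")
snap("wrist","b1"); snap("scene","b1s")
E
python3 - <<'E'
import cv2
im=cv2.imread("pics/b1s.png")[120:250,60:260]; cv2.imwrite("pics/b1sc.png",cv2.resize(im,None,fx=4,fy=4,interpolation=3)[:600])
E
```

```text
t33.49 pos [ 383.6 -355.7  189.9] g [-238.4 -332.6] F [-1.1 -0.4 -0.8] Fg [-1.2 -0.1] w14.6
pushed t35.41 pos [ 461.5 -356.2  130.8] g [-163.4 -353.8] F [-3.5 -2.1 -0.3] Fg [-4. -1.] w14.8
```

View pics/b1.png

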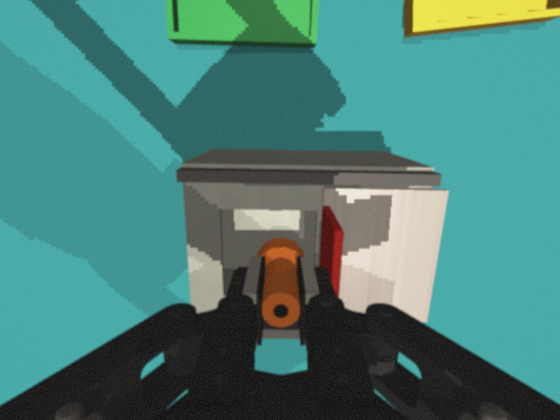

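View pics/b1sc.png

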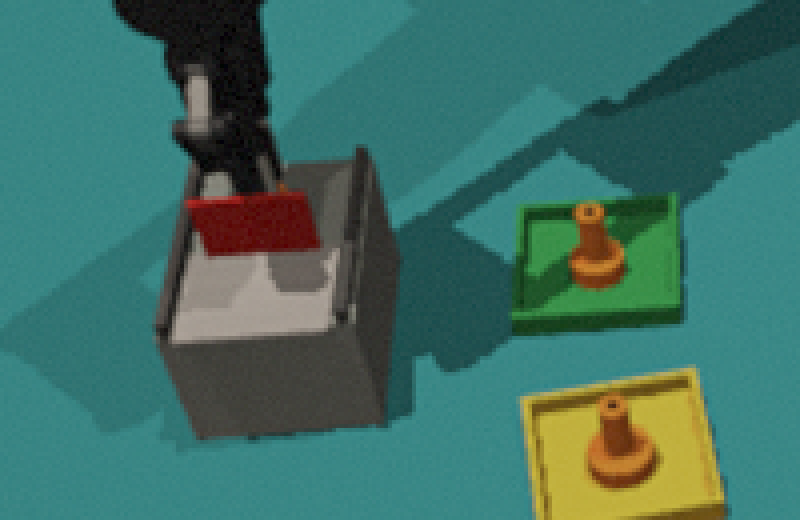

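Run:
```python
from h import *
c,im,d=load("b1")
for z in (80,84): cv2.imwrite(f"pics/b1o{z}.png",ortho(c,im[:,:,::-1],z,400,560,-410,-290,5))
```

```text
(no output)
```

View pics/b1o80.png

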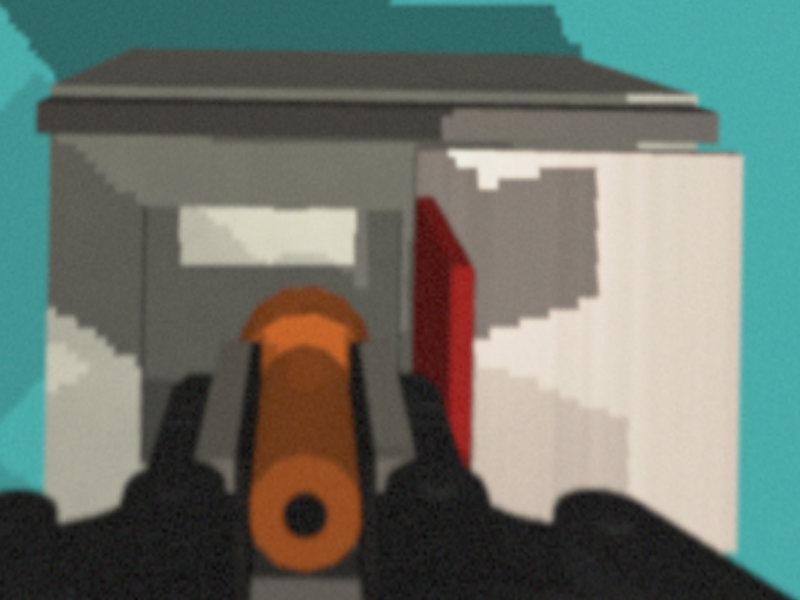

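The hole is wholly uncovered (x about 428.6 to 480.6) and the hub, axis at 461.5, lies inside it. I'll lower it a bit and release.

Run:
```python
from h import *
print(ctrl.move_l(np.array([461,-356.8,117]),vel=80,threshold=15)); say("low")
ctrl.gripper_to(28,40); ctrl.hold(0.5); say("open")
snap("wrist","b2")
```

```text
False
low t35.83 pos [ 459.8 -355.5  115.1] g [-164.9 -352.8] F [-3.5 -0.2 -2.3] Fg [-3.4  0.8] w15.3
open t36.62 pos [ 461.  -356.6  117. ] g [-164.  -354.1] F [-2.5  2.3 -1.1] Fg [-1.8  2.9] w28.0
```

View pics/b2.png

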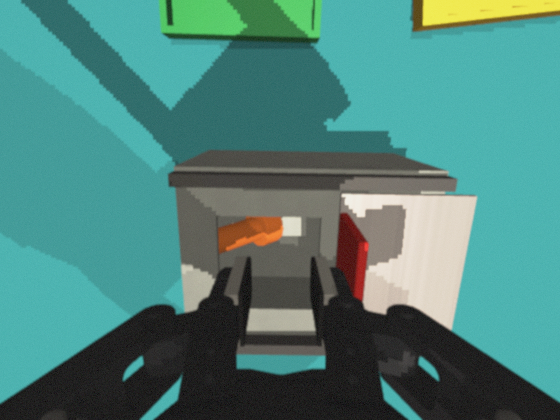

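The hub lies inside the box, seen through the hole at about (250,232). Backing out so the shutter shuts, then a check.

Run:
```python
from h import *
ctrl.move_l(np.array([461,-356.8,123]),vel=60)
ctrl.move_l(np.array([372,-356.8,123]),vel=110); say("back")
ctrl.move_l(np.array([372,-356.8,250]),vel=200)
ctrl.move_ptp(np.array([480,-340,300]),Rz(np.pi/2)); ctrl.hold(0.5); say("up")
snap("wrist","f1"); snap("scene","f2"); snap("side","f3")
```

```text
back t37.88 pos [ 372.6 -357.2  123.3] g [-249.4 -331.1] F [-0.4  0.  -0.2] Fg [-0.4  0.2] w28.5
up t39.71 pos [ 479.6 -340.2  300. ] g [-141.8 -343.3] F [ 0.4  0.5 -0.3] Fg [0.5 0.4] w28.0
```

View pics/f1.png

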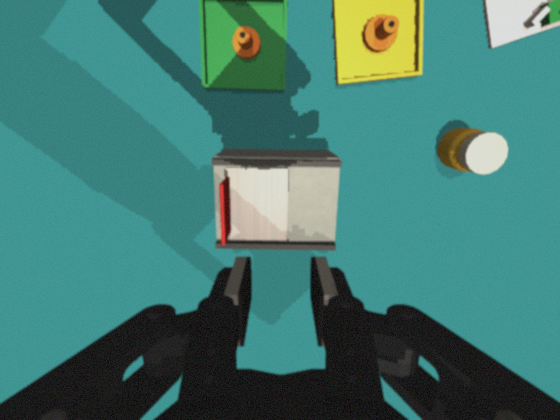

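View pics/f2.png

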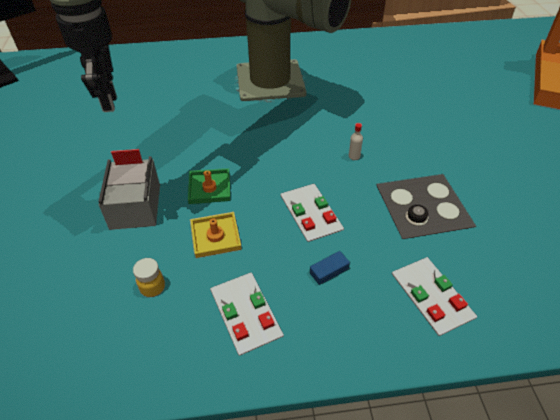

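Run:
```python
from h import *
for n in("f1",):
    c,im,d=load(n); cv2.imwrite("pics/f1o.png",ortho(c,im[:,:,::-1],84,400,560,-410,-290,5))
```

```text
(no output)
```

View pics/f1o.png

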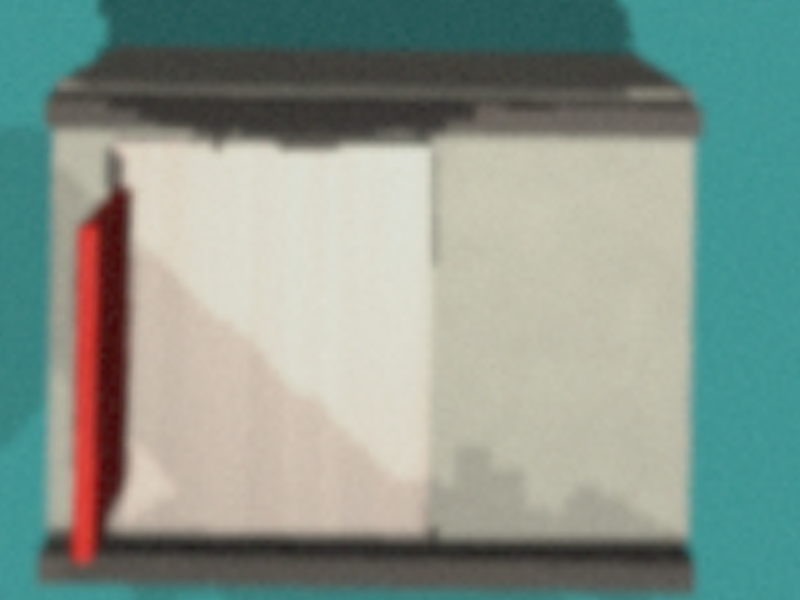

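The shutter is back at its starting position: its far edge is at x≈486.3, against 486.25 before. Both trayed hubs stand upright, the bystanders haven't moved, and the arm is clear at t = 39.7 s. Handing in.

```bash
python3 -c "
from plant import ctrl; print(ctrl.finish_job())"
```

```text
the job is handed in; nothing more can be done
None
```

All three hubs were gauged one at a time and put away, and the job was handed in at about 40 s of the 72 s allowed. `finish_job` gave no verdict.

| Hub | In the gauge | Put away |
|---|---|---|
| First (flange about 36 mm by camera) | Stopped hard at go, twice | Upright in the yellow tray |
| Second (about 30 mm) | Passed go freely, stopped hard at no-go | Upright in the green tray |
| Third (about 26 mm) | Ran freely past both pairs of jaws | Dropped through the hole in the scrap box, held open with the back of a finger |

**Final pictures:** both hubs stand upright near the middle of their trays. The shutter is back where it started, to within the picture's resolution. The wheel, glue bottle, battery and jar look unmoved, and the arm is clear of everything. I saw the third hub lying in the box before the shutter shut.

**Disagreement:** the two hard stops read about 3 mm further on than the task states. The likely cause is camera calibration error plus some give in the gripper. The result was not in doubt, because the camera widths and the free passes agreed with it.

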